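# Size a wooden handle in the shop's hole gauge

### The job

Find which size the wooden handle offcut is: try it upright in the holes of the gauge block in the front bay of the steel tray, starting with the widest and stepping down until you have found the narrowest hole that it goes into. Leave it standing in that hole, sunk to the bottom and let go, and do not disturb the goods on the counter.

Things in the scene. Friction and masses are not known exactly. Their poses are not given: they have to be found in the camera images.
- rod_center (a point): The handle offcut: a plain round light-wood rod, 30 mm in diameter and 150 mm long, about 90 g, standing free on the counter on its end. Both rims are bevelled by about 2 mm. This point is its centre, 75 mm from each end; z runs along the rod.
- stand: Fixed steel tray, 208 x 176 mm, with three bays, a wooden gauge block (56 x 156 x 66 mm) fixed in each; the blocks' tops are 72 mm above the counter. Only the front bay, nearest the robot, with 50 mm high steel end cheeks, is used; the two behind (68 and 136 mm along +x) hold spares. Origin: on the counter under the front bay's centre; x across the bays, y along the holes towards the widest, z up.
- hole0 (a point): Mouth centre, at the block's top, of the widest hole in the front block, 52 mm to the +y side of the middle hole. The holes are upright, round and blind, each 3.5 mm narrower than the one before, with a 1.5 mm bevel. Narrower holes are deeper: 39 mm wide is 15 mm deep, 35.5 is 28 deep, 32 is 41 deep, 28.5 and 25 are 54 deep.
- hole1 (a point): Mouth centre, at the block's top, of the middle hole in the front block. The three blocks look alike but have different sizes: 39 / 35.5 / 32 mm, or 35.5 / 32 / 28.5 mm, or 32 / 28.5 / 25 mm. They trade bays from day to day; which one is in the front bay is not told.
- hole2 (a point): Mouth centre, at the block's top, of the narrowest hole in the front block, 52 mm to the -y side of the middle hole.
- bottle_center (a point): Bystander: clear bottle, 62 mm in diameter, 150 mm tall, upright on the counter; the point is half-way up.
- jar_center (a point): Bystander: amber jar, 72 mm in diameter, 95 mm tall, upright on the counter; the point is half-way up.
- carton_center (a point): Bystander: cardboard carton, 70 x 110 x 75 mm high, on the counter; the point is its centre.

How it is judged:
By the outcome, as a careful person would: the job done as asked, in the order asked, and still so for the second after the job is handed in, with the robot touching nothing.
It also fails if it takes over 54 s, if anything falls off the work surface, if the arm or the gripper's body presses on something with over 40 N, if the wrist force passes 120 N, or if a joint passes its speed limit or range.

### The arm

A 6-joint arm with a two-finger parallel gripper is mounted at the origin on the work surface. World frame = base frame: x ahead of the robot, y to its left, z up, the work surface at z = 0. Lengths are in m, angles in rad, forces in N, time in s.
With the tool pointing down it reaches from about 0.325 to 0.9 m from the base axis. Payload 3.5 kg.
Tool frame: the origin (TCP) lies midway between the tips of the shut fingers; the grasp point (between the pads) lies 19 mm behind it; x points along the fingers, z is the direction in which the jaws open and shut, and the axes are right-handed (so a half turn about x gives the same grasp; the last joint's range is limited). The gripper opens to 85 mm and grips with 20 to 120 N. Pads are 22 mm wide; open, the fingers measure 114 mm over their backs; the gripper's body (76 mm by 85 mm) begins 54 mm behind the grasp point. The pads swing forward as they close: fully open they stand 13 mm farther back than shut.
Start: joints at [1.184, 0.276, -0.026, 1.268, 0, 1.467], TCP at [0.175, 0.6, 0.231] pointing down, gripper open.
Joint ranges: [-3.12, 3.12], [-0.85, 1.88], [-1.08, 1.24], [-1.95, 2.15], [-1.57, 1.53], [-3.14, 3.14]. Speed limits (rad/s): [2.57, 2.57, 3.14, 3.14, 3.14, 3.14].

### API

Orientations are given as a unit quaternion [x, y, z, w].
In Python, from bench import read_state, read_camera, hand_in, silhouettes gives the robot as it stands. The module is installed in compiled form; this text tells all that it offers.
- The arm moves only by the tool apply_moves, never from a script. Its argument "increments" is a list of rows, each an object of numbers: "dx", "dy", "dz": the shift along the world's x, y, z in m; "wx", "wy", "wz": the turn, a rotation vector about the world's x, y, z in degrees. In form: [{"dx": .., "dy": .., "dz": .., "wx": .., "wy": .., "wz": ..}, ...]. A call has 1 to 8 rows; each row is the pose to reach, as a shift and turn from the pose commanded when the call began; what a row does not reach only later rows make up. A row lasts 1/12 s, in which the tool goes at most 41.7 mm and 7.16 degrees, less where a joint would pass 70% of its speed; a pose out of reach is approached as far as the arm can. A call with a gripper value outside its range is refused whole. "claw" is the finger opening in m, from 0 to 0.0854, set as the call begins (left out, the last holds). The fingers move at their own pace and stop on an object; the grip force is fixed at half the most. Time passes only in rows, so rows that repeat a pose let the fingers close. It gives the time, the measured TCP pose, the force and the opening at its end, in the units of the state.
- read_state(): the state, without advancing time (a new reading comes with each control period).
- read_camera(name): name is "scene" or "side" or "wrist"; returns a dict with "color" (400x640x3 uint8, blue, green, red), "camera_matrix" (3x3 intrinsics, pixels), "D" ([k1, k2, p1, p2, k3] as OpenCV has them; the pictures are not rectified), "R" (3x3) and "t" (3): a world point X has camera coordinates R X + t. Camera axes: x right, y down, z forward; pixel columns grow to the right and rows downward; lengths in m; the calibration is good to about 2 mm. A picture is of the moment at which its call begins. There is no depth.
- hand_in(): hands the job in, once; it reports no verdict.
Trained networks look in the newest picture that a camera, given by its name, has taken for a name from the list of things; names that differ only in an ending like _2 or _b are one class to them, and where a whole thing is asked for, a point or a joint stands for the part that bears it (a point fixed in the world has none). Each returns a list of dicts, best first, with "p" (0 to 1); they miss things now and then, are a little off and sometimes report something else, mostly with a low value. They report only what shows in the picture. A call takes as long as a camera call.
- silhouettes(camera, target): "mask" (400x640 bool, what is visible of it) and "rect" ([left, top, right, bottom] in pixels, round what is visible of it).
The state is a dict: "time": time; "q": joint angles; "qd": joint speeds; "tau": joint torques, N m; "position": TCP position; "ee_rot": TCP orientation; "wrist_force": force on the tool from outside, world axes, zero at the start; "moment": the same for the moment, N m; "opening": finger opening in m.
Only numpy, scipy, OpenCV 4.12 (cv2) and the standard library are available. Lean on these libraries where they do the work, as an engineer would, in place of code of your own. Each camera call takes 0.05 s, during which the arm holds its last target.

## Working session

There is one attempt and no reset: what is moved stays moved. The work goes in short steps, Python scripts to look and compute and a tool call to move; the robot and the scene stay as the last step left them, time stands still between calls to the robot, and variables do not carry over. Pictures are saved under pics/ and viewed, and the job is handed in when it is done.

Besides the shell and the picture viewer there is one more tool, called after "Emit:" by a JSON object that holds its "name" and its "arguments", one argument or row to a line. apply_moves: Moves the arm, as the interface text tells. Its arguments: {"type":"object","properties":{"increments":{"type":"array"},"claw":{"type":"number"}},"required":["increments"]}

```bash
mkdir -p pics
python3 - <<'E'
from bench import *
import cv2
s=read_state()
for k,v in s.items(): print(k,v)
for c in ["scene","side","wrist"]:
    r=read_camera(c); cv2.imwrite(f"pics/{c}0.png",r["color"]); print(c,r["camera_matrix"],r["D"],r["R"],r["t"])
    for n in ["rod_center","stand","bottle_center","jar_center","carton_center"]:
        o=silhouettes(c,n)
        print(n,[(round(x["p"],2),x["rect"],int(x["mask"].sum())) for x in o[:3]])
E
```

```text
time 0.0
q [ 1.18362782e+00  2.77142692e-01 -2.79371900e-02  1.26799206e+00
  1.02992031e-05  1.46737350e+00]
qd [0.00058015 0.00181481 0.00037131 0.00192351 0.00088738 0.00101972]
tau [-1.67500384e-03 -4.45510626e+01  2.95200580e+01  1.64327107e-02
 -1.38390569e-04 -6.29488824e-06]
position [0.17468661 0.59925528 0.23012716]
ee_rot [-0.42468809  0.56636669  0.42386689  0.56498289]
wrist_force [-0.48418968  0.45978616  0.48402534]
moment [-0.02037436  0.01433129 -0.00288027]
opening 0.08527611875746033
scene [[488.43174672   0.         324.55171322]
 [  0.         488.43174672 201.53474599]
 [  0.           0.           1.        ]] [-0.12161542  0.          0.          0.          0.        ] [[-0.04459456  0.99877486 -0.02144994]
 [ 0.55594581  0.00697174 -0.8311893 ]
 [-0.83002143 -0.04899153 -0.5555756 ]] [-0.0127451  -0.26476866  1.98837257]
rod_center [(0.61, [231.1, 177.9, 246.1, 222.4], 501)]
stand [(0.85, [313.6, 229.6, 376.3, 235.2], 290)]
bottle_center [(0.84, [183.1, 197.5, 207.1, 249.1], 949)]
jar_center [(0.95, [228.8, 225.7, 255.7, 267.3], 938), (0.38, [228.1, 179.1, 2
[... 591 characters left out ...]
 205.1, 332.7, 239.4], 509)]
bottle_center [(0.86, [419.3, 249.6, 452.4, 293.5], 907)]
jar_center [(0.74, [366.4, 243.5, 385.7, 281.2], 433), (0.68, [391.8, 206.9, 420.8, 243.5], 815)]
carton_center [(0.79, [212.1, 140.5, 245.3, 177.6], 920)]
wrist [[345.25203193   0.         315.90681481]
 [  0.         345.25203193 197.43106184]
 [  0.           0.           1.        ]] [-0.03309172  0.          0.          0.          0.        ] [[ 2.80458340e-01  9.59866021e-01  5.84502741e-04]
 [ 9.12070949e-01 -2.66683003e-01  3.11459082e-01]
 [ 2.99114866e-01 -8.68181891e-02 -9.50259385e-01]] [-0.62517535 -0.04095009  0.3802158 ]
rod_center []
stand []
bottle_center []
jar_center []
carton_center []
```

View pics/scene0.png

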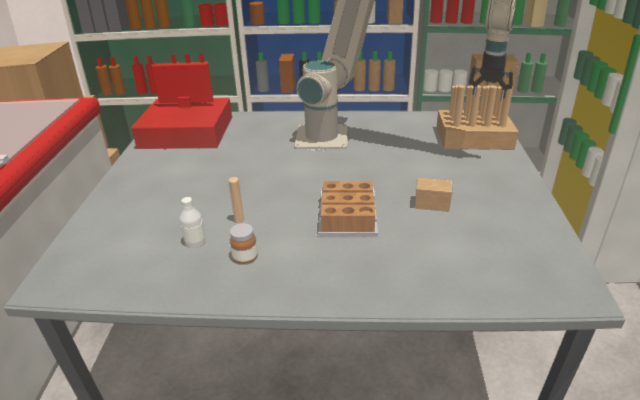

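View pics/side0.png

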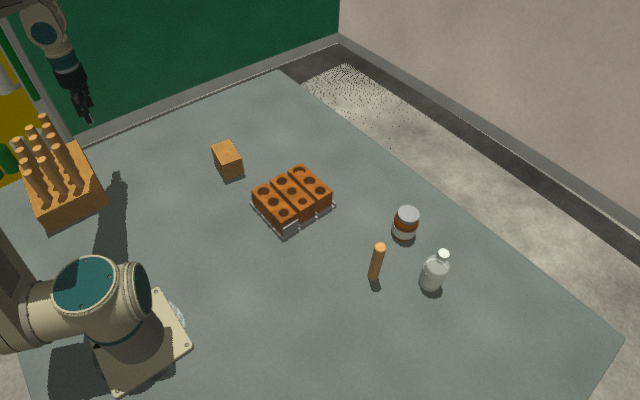

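View pics/wrist0.png

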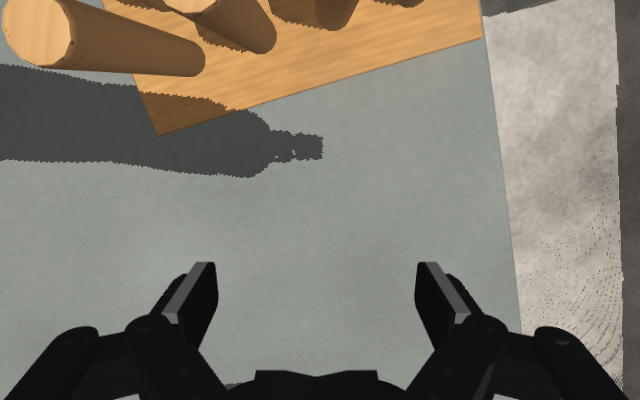

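```bash
cat > h.py <<'E'
import numpy as np, cv2
from bench import *
from scipy.optimize import least_squares
def proj(r,P):
    p,_=cv2.projectPoints(np.asarray(P,float).reshape(-1,1,3),cv2.Rodrigues(np.array(r["R"]))[0],np.array(r["t"],float),np.array(r["camera_matrix"]),np.array(r["D"],float)); return p[:,0]
def ray(r,uv):
    n=cv2.undistortPoints(np.array([[uv]],float),np.array(r["camera_matrix"]),np.array(r["D"],float))[0,0]
    R=np.array(r["R"]);return -R.T@r["t"], R.T@np.array([n[0],n[1],1])
def onz(r,uv,z):
    c,d=ray(r,uv); return c+d*(z-c[2])/d[2]
def cyl(x,y,rad,z0,z1):
    a=np.linspace(0,2*np.pi,48)
    return np.array([[x+rad*np.cos(t),y+rad*np.sin(t),z] for z in(z0,z1) for t in a])
E
python3 - <<'E'
from h import *
S={}
for c in ["scene","side"]:
    r=read_camera(c); S[c]=r
    im=r["color"]
    if c=="scene": w=(300,165,90,80)
    else: w=(235,150,115,95)
    x,y,ww,hh=w
    cv2.imwrite(f"pics/{c}_st.png",cv2.resize(im[y:y+hh,x:x+ww],None,fx=6,fy=6,interpolation=cv2.INTER_CUBIC))
for n,rad,h in [("rod_center",.015,.15),("bottle_center",.031,.15),("jar_center",.036,.095)]:
    rs={c:silhouettes(c,n)[:3] for c in S}
    # pick pair w best residual
    best=None
    for a in rs["scene"]:
        for b in rs["side"]:
            def f(p):
                o=[]
                for c,q in(("scene",a),("side",b)):
                    P=proj(S[c],cyl(p[0],p[1],rad,0,h)); o+=list(np.r_[P.min(0),P.max(0)]-q["rect"])
                return o
            s=least_squares(f,[.5,-.2] if 0 else [.7,-.2],loss='soft_l1')
            if best is None or s.cost<best[0]: best=(s.cost,s.x,np.round(s.fun,1))
            print(n,s.cost.round(1),s.x.round(4),np.round(f(s.x),1))
E
```

```text
rod_center 4.8 [ 0.587  -0.2327] [-0.6 -0.5 -3.7 -0.  -0.3 -2.3 -0.5 -0.1]
bottle_center 307.7 [ 0.6717 -0.162 ] [ 56.7  -8.   60.9  -0.3 117.5  -0.2  61.3   9.1]
bottle_center 19.1 [ 0.6795 -0.3412] [-6.5 -6.8  1.2  0.4 -3.2 -4.5  1.6  0.7]
jar_center 8.4 [ 0.7583 -0.1846] [-4.  -4.   0.8  0.  -1.3 -0.1  1.6 -1. ]
jar_center 244.5 [ 0.7537 -0.1787] [ -92.    -5.7 -118.4   28.1   -3.7   -0.6   -1.    -1.4]
```

```bash
ls pics
```

```text
scene0.png
scene_st.png
side0.png
side_st.png
wrist0.png
```

View pics/side_st.png

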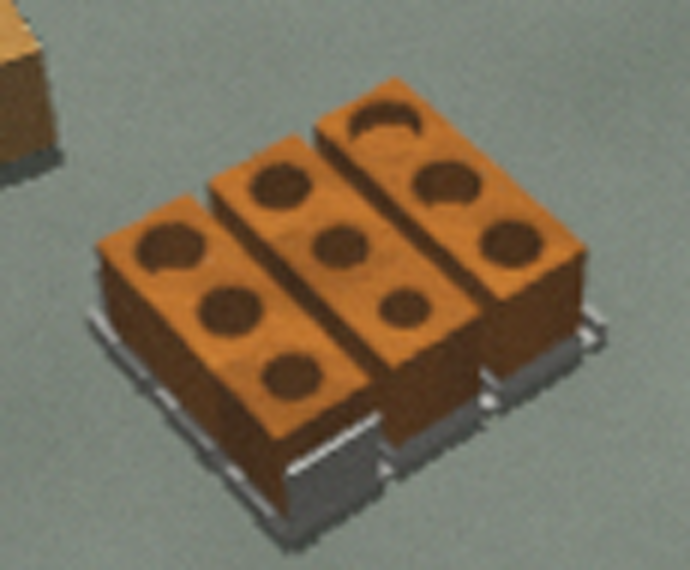

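View pics/scene_st.png

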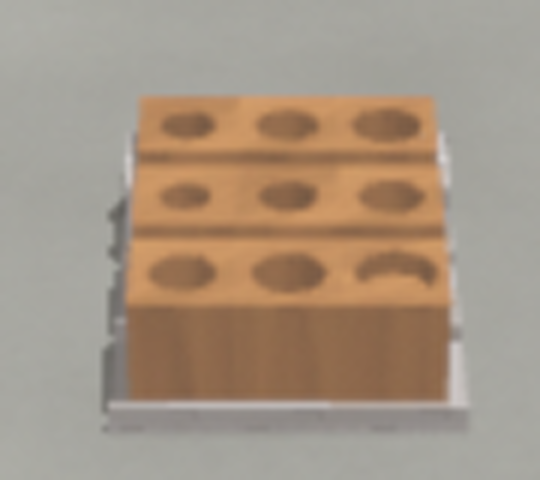

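Run:
```python
from h import *
S={c:read_camera(c) for c in("scene","side")}
M={"scene":((300,165),[(386,125),(287,125),(188,125),(392,196),(288,196),(185,196),(397,272),(289,272),(183,272)]),
"side":((235,150),[(172,247),(231,310),(292,377),(280,186),(341,246),(404,307),(386,122),(447,184),(511,244)])}
L=np.array([[68*b/1000,.052*(1-k),.072] for b in range(3) for k in range(3)])
def f(p,cs):
    c,s=np.cos(p[2]),np.sin(p[2]);W=L@np.array([[c,-s,0],[s,c,0],[0,0,1]]).T+[p[0],p[1],0]
    return np.concatenate([(proj(S[n],W)-((np.array(M[n][1])+.5)/6-.5+M[n][0])).ravel() for n in cs])
for cs in (["scene"],["side"],["scene","side"]):
    s=least_squares(f,[.6,0,0],args=(cs,)); print(cs,s.x.round(4),np.abs(s.fun).mean().round(2)); 
print(s.fun.round(1))
c,sn=np.cos(s.x[2]),np.sin(s.x[2])
for k in range(3): 
    y=.052*(1-k); print("hole",k,s.x[0]-sn*y,s.x[1]+c*y)
# hole size estimate at side
c=silhouettes("scene","carton_center")[0]["rect"]; print(onz(S["scene"],((c[0]+c[2])/2,c[3]),0))
st=read_state()
from scipy.spatial.transform import Rotation as R
print(R.from_quat(st["ee_rot"]).as_matrix().round(3), st["position"],st["time"])
w=read_camera("wrist"); Rm=R.from_quat(st["ee_rot"]).as_matrix(); C=-np.array(w["R"]).T@w["t"]
print("wrist cam in tool",Rm.T@(C-st["position"]), (np.array(w["R"])@Rm).round(3))
```

```text
['scene'] [0.491  0.1082 0.0147] 0.06
['side'] [0.4875 0.1052 0.0066] 0.15
['scene', 'side'] [0.4887 0.1071 0.0112] 0.41
[-0.3 -0.4 -0.3 -0.4 -0.3 -0.4 -0.6 -0.4 -0.4 -0.4 -0.4 -0.5 -0.6 -0.3
 -0.4 -0.3 -0.6 -0.4 -0.4 -0.5 -0.2 -0.6  0.1 -0.9 -0.  -0.7 -0.1 -0.8
  0.1 -0.6 -0.2  0.1 -0.1 -0.8 -0.  -0.9]
hole 0 0.4881670282441176 0.15914290009103974
hole 1 0.48874982855386906 0.10714616611861649
hole 2 0.4893326288636205 0.05514943214619325Traceback (most recent call last):
  File "<stdin>", line 16, in <module>
IndexError: list index out of range
```

Run:
```python
from h import *
st=read_state()
from scipy.spatial.transform import Rotation as R
Rm=R.from_quat(st["ee_rot"]).as_matrix()
print(Rm.round(3), st["position"],st["time"])
w=read_camera("wrist");  C=-np.array(w["R"]).T@w["t"]
print("wrist cam in tool",Rm.T@(C-st["position"]), (np.array(w["R"])@Rm).round(3))
```

```text
[[ 0.   -0.96  0.28]
 [-0.    0.28  0.96]
 [-1.   -0.   -0.  ]] [0.17501434 0.59997847 0.23129991] 1.45
wrist cam in tool [-1.43094598e-01  7.92277619e-02 -7.27311890e-07] [[-0.001 -0.     1.   ]
 [-0.311 -0.95  -0.001]
 [ 0.95  -0.311  0.   ]]
```

Emit:
{"name": "apply_moves", "arguments": {
  "increments": [
    {"dx": 0.02,"dy": -0.03,"dz": 0.02,"wz": 5},
    {"dx": 0.04,"dy": -0.065,"dz": 0.03,"wz": 10},
    {"dx": 0.055,"dy": -0.1,"dz": 0.04,"wz": 16.3},
    {"dx": 0.072,"dy": -0.135,"dz": 0.05,"wz": 16.3},
    {"dx": 0.09,"dy": -0.17,"dz": 0.06,"wz": 16.3},
    {"dx": 0.107,"dy": -0.207,"dz": 0.065,"wz": 16.3},
    {"dx": 0.125,"dy": -0.244,"dz": 0.065,"wz": 16.3},
    {"dx": 0.143,"dy": -0.28,"dz": 0.065,"wz": 16.3}
  ],
  "claw": 0.0854
}}

```text
invalid input at $.increments[0]: expected keys dx, dy, dz, wx, wy, wz
```

Emit:
{"name": "apply_moves", "arguments": {
  "increments": [
    {"dx": 0.018,"dy": -0.037},
    {"dx": 0.036,"dy": -0.074},
    {"dx": 0.054,"dy": -0.111},
    {"dx": 0.072,"dy": -0.148},
    {"dx": 0.09,"dy": -0.185},
    {"dx": 0.108,"dy": -0.222},
    {"dx": 0.126,"dy": -0.259},
    {"dx": 0.144,"dy": -0.295}
  ]
}}

```text
invalid input at $.increments[0]: expected keys dx, dy, dz, wx, wy, wz
```

Emit:
{"name": "apply_moves", "arguments": {
  "increments": [
    {"dx": 0.02,"dy": -0.03,"dz": 0.02,"wx": 0,"wy": 0,"wz": 5},
    {"dx": 0.04,"dy": -0.065,"dz": 0.03,"wx": 0,"wy": 0,"wz": 10},
    {"dx": 0.055,"dy": -0.1,"dz": 0.04,"wx": 0,"wy": 0,"wz": 16.3},
    {"dx": 0.072,"dy": -0.135,"dz": 0.05,"wx": 0,"wy": 0,"wz": 16.3},
    {"dx": 0.09,"dy": -0.17,"dz": 0.06,"wx": 0,"wy": 0,"wz": 16.3},
    {"dx": 0.107,"dy": -0.207,"dz": 0.065,"wx": 0,"wy": 0,"wz": 16.3},
    {"dx": 0.125,"dy": -0.244,"dz": 0.065,"wx": 0,"wy": 0,"wz": 16.3},
    {"dx": 0.143,"dy": -0.28,"dz": 0.065,"wx": 0,"wy": 0,"wz": 16.3}
  ],
  "claw": 0.0854
}}

```text
time: 2.17
position: [0.3186, 0.3185, 0.2972]
ee_rot: [0.501, -0.499, -0.5, -0.5]
wrist_force: [0.8, 0.3, -0.1]
opening: 0.0855
```

Emit:
{"name": "apply_moves", "arguments": {
  "increments": [
    {"dx": 0.018,"dy": -0.035,"dz": 0,"wx": 0,"wy": 0,"wz": 0},
    {"dx": 0.036,"dy": -0.07,"dz": 0,"wx": 0,"wy": 0,"wz": 0},
    {"dx": 0.054,"dy": -0.107,"dz": 0,"wx": 0,"wy": 0,"wz": 0},
    {"dx": 0.072,"dy": -0.143,"dz": 0,"wx": 0,"wy": 0,"wz": 0},
    {"dx": 0.09,"dy": -0.178,"dz": 0,"wx": 0,"wy": 0,"wz": 0},
    {"dx": 0.1,"dy": -0.211,"dz": 0,"wx": 0,"wy": 0,"wz": 0},
    {"dx": 0.1,"dy": -0.211,"dz": 0,"wx": 0,"wy": 0,"wz": 0}
  ]
}}

```text
time: 2.75
position: [0.42, 0.1042, 0.2965]
ee_rot: [-0.499, 0.502, 0.497, 0.501]
wrist_force: [0.7, 1.1, 0.7]
opening: 0.0855
```

Run:
```python
from h import *
st=read_state(); print(st["position"],st["ee_rot"],np.abs(st["qd"]).max())
w=read_camera("wrist"); cv2.imwrite("pics/w1.png",w["color"])
import pickle; pickle.dump(w,open("w1.pkl","wb"))
for k,y in enumerate([.15914,.10715,.05515]): print(proj(w,[[.489,y,.072]]))
```

```text
[0.41995499 0.10417075 0.2965116 ] [-0.49935279  0.501878    0.49732363  0.50143243] 0.08911662512833238
[[364.87958378 219.81282739]]
[[319.50235779 220.08639693]]
[[274.1587683  220.33382492]]
```

View pics/w1.png

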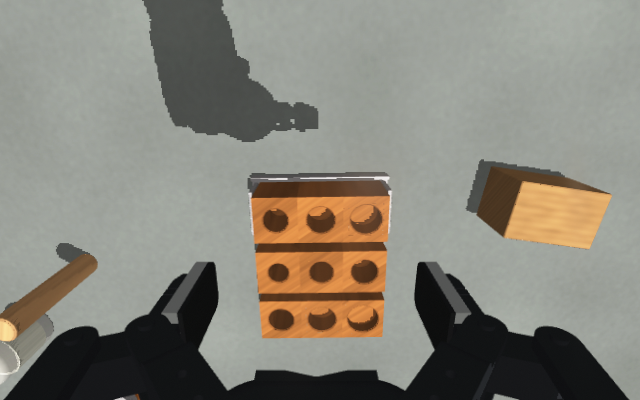

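Run:
```python
from h import *
import pickle
w=pickle.load(open("w1.pkl","rb"))
cv2.imwrite("pics/w1z.png",cv2.resize(w["color"][165:345,240:400],None,fx=3.3*1.4,fy=3.3*1.0*1.0,interpolation=cv2.INTER_CUBIC) if 0 else cv2.resize(w["color"][170:260,240:400],None,fx=5,fy=5,interpolation=cv2.INTER_CUBIC))
print(onz(w,(275,220),.072),onz(w,(366,218.5),.072), onz(w,(320,219),.072))
```

```text
[0.48859337 0.05613444 0.072     ] [0.48739162 0.16036209 0.072     ] [0.48766514 0.1077246  0.072     ]
```

View pics/w1z.png

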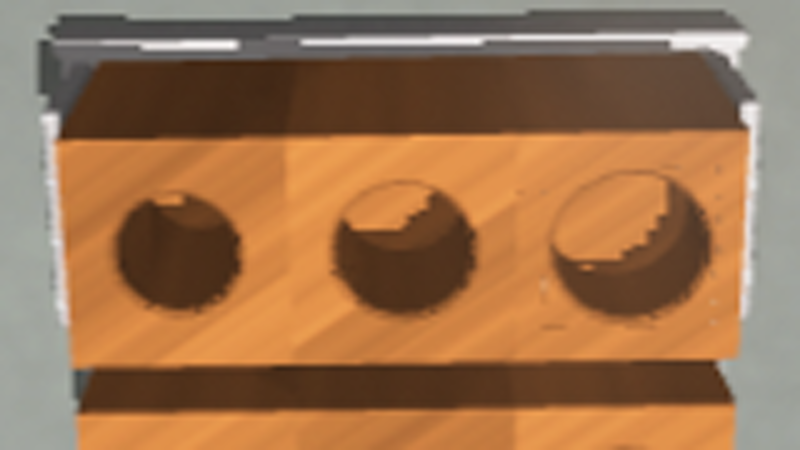

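Emit:
{"name": "apply_moves", "arguments": {
  "increments": [
    {"dx": 0.018,"dy": -0.036,"dz": 0,"wx": 0,"wy": 0,"wz": 0},
    {"dx": 0.036,"dy": -0.072,"dz": 0,"wx": 0,"wy": 0,"wz": 0},
    {"dx": 0.054,"dy": -0.108,"dz": 0,"wx": 0,"wy": 0,"wz": 0},
    {"dx": 0.072,"dy": -0.144,"dz": 0,"wx": 0,"wy": 0,"wz": 0},
    {"dx": 0.09,"dy": -0.18,"dz": -0.01,"wx": 0,"wy": 0,"wz": 0},
    {"dx": 0.108,"dy": -0.216,"dz": -0.02,"wx": 0,"wy": 0,"wz": 0},
    {"dx": 0.125,"dy": -0.252,"dz": -0.03,"wx": 0,"wy": 0,"wz": 0},
    {"dx": 0.14,"dy": -0.288,"dz": -0.04,"wx": 0,"wy": 0,"wz": 0}
  ]
}}

```text
time: 3.47
position: [0.5592, -0.1795, 0.256]
ee_rot: [0.501, -0.499, -0.5, -0.5]
wrist_force: [0.9, -0.0, 1.1]
opening: 0.0854
```

Run:
```python
from h import *
w=read_camera("wrist"); 
w=read_camera("wrist"); cv2.imwrite("pics/w2.png",w["color"])
st=read_state(); print(st["position"],st["ee_rot"],np.abs(st["qd"]).max(),st["time"])
for o in silhouettes("wrist","rod_center")[:2]: print(o["p"],o["rect"])
print(proj(w,[[.587,-.2327,.15],[.587,-.2327,0]]))
```

```text
[ 0.559369   -0.18208288  0.25356737] [-0.49889183  0.50116762  0.49977991  0.50015799] 0.07763338496806482 3.5667
0.76 [239.7, 162.9, 294.5, 234.6]
[[255.95419094 227.22366479]
 [277.33796529 177.39167605]]
```

View pics/w2.png

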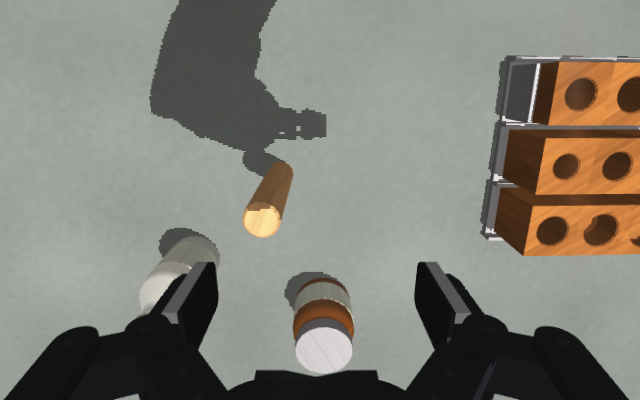

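Run:
```python
from h import *
w=read_camera("wrist")
o=silhouettes("wrist","rod_center")[0]; m=o["mask"]
def f(p):
    P=proj(w,cyl(p[0],p[1],.015,0,.15)); 
    return np.r_[P.min(0),P.max(0)]-o["rect"]
s=least_squares(f,[.587,-.233]); print(s.x,s.fun)
print(onz(w,(261.5,219.5),.15)); st=read_state(); print(st["position"])
```

```text
[ 0.5801829  -0.22675021] [-0.30574269 -4.1904828   0.45908444  3.04407751]
[ 0.57781506 -0.22164224  0.15      ]
[ 0.55783742 -0.17765827  0.25611161]
```

Run:
```python
from h import *
ims=[]
for c,(x,y) in {"scene":(215,165),"side":(345,225)}.items():
    r=read_camera(c); im=cv2.resize(r["color"][y:y+70,x:x+60],None,fx=6,fy=6,interpolation=cv2.INTER_CUBIC)
    for p,col in (((.587,-.2327),(255,0,0)),((.579,-.224),(0,255,0))):
        for z in (0,.15):
            P=proj(r,cyl(*p,.015,z,z)); cv2.polylines(im,[np.int32((P-[x,y]+.5)*6)],True,col,1)
    ims.append(im)
cv2.imwrite("pics/ov.png",np.hstack(ims))
```

```text
(no output)
```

View pics/ov.png

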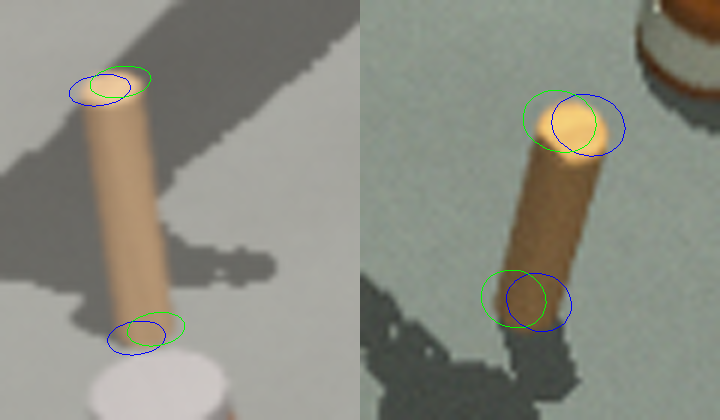

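Run:
```python
from h import *
for c,o,T in (("scene",(215,165),[((113,87),.15),((143,331),0)]),("side",(345,225),[((212,131),.15),((168,301),0)])):
    r=read_camera(c)
    for p,z in T: print(c,z,onz(r,np.array(o)+np.array(p)/6-.5,z))
```

```text
scene 0.15 [ 0.58402617 -0.22681438  0.15      ]
scene 0 [ 0.58087786 -0.23058151  0.        ]
side 0.15 [ 0.57957189 -0.23059755  0.15      ]
side 0 [ 0.58339114 -0.22898997  0.        ]
```

Emit:
{"name": "apply_moves", "arguments": {
  "increments": [
    {"dx": 0.012,"dy": -0.025,"dz": 0,"wx": 0,"wy": 0,"wz": 0},
    {"dx": 0.023,"dy": -0.049,"dz": -0.02,"wx": 0,"wy": 0,"wz": 0},
    {"dx": 0.023,"dy": -0.049,"dz": -0.05,"wx": 0,"wy": 0,"wz": 0},
    {"dx": 0.023,"dy": -0.049,"dz": -0.07,"wx": 0,"wy": 0,"wz": 0},
    {"dx": 0.023,"dy": -0.049,"dz": -0.07,"wx": 0,"wy": 0,"wz": 0},
    {"dx": 0.023,"dy": -0.049,"dz": -0.07,"wx": 0,"wy": 0,"wz": 0}
  ]
}}

```text
time: 4.42
position: [0.58, -0.2267, 0.1857]
ee_rot: [-0.499, 0.5, 0.501, 0.499]
wrist_force: [0.3, -0.1, -0.5]
opening: 0.0854
```

Run:
```python
from h import *
w=read_camera("wrist"); 
st=read_state(); print(st["position"],st["ee_rot"],np.abs(st["qd"]).max(),st["time"])
im=w["color"].copy()
for z in (0,.15): cv2.polylines(im,[np.int32(proj(w,cyl(.581,-.228,.015,z,z)))],True,(0,255,0),1)
cv2.imwrite("pics/w3.png",im)
```

```text
[ 0.581201   -0.22728931  0.18736175] [ 0.50067084 -0.49947173 -0.50019769 -0.49965885] 0.036253746511626085 4.4667
```

View pics/w3.png

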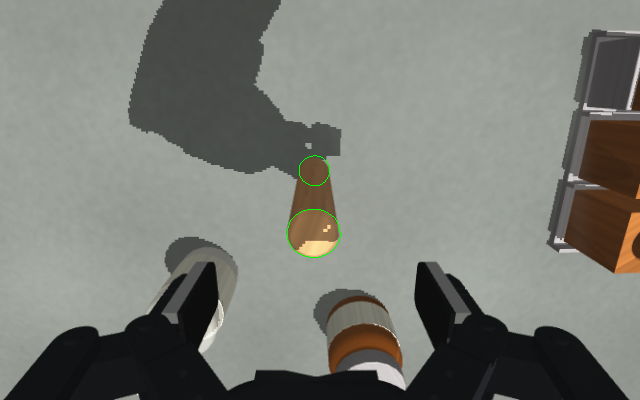

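Emit:
{"name": "apply_moves", "arguments": {
  "increments": [
    {"dx": 0,"dy": 0,"dz": -0.03,"wx": 0,"wy": 0,"wz": 0},
    {"dx": 0,"dy": 0,"dz": -0.06,"wx": 0,"wy": 0,"wz": 0},
    {"dx": 0,"dy": 0,"dz": -0.085,"wx": 0,"wy": 0,"wz": 0},
    {"dx": 0,"dy": 0,"dz": -0.094,"wx": 0,"wy": 0,"wz": 0},
    {"dx": 0,"dy": 0,"dz": -0.094,"wx": 0,"wy": 0,"wz": 0},
    {"dx": 0,"dy": 0,"dz": -0.094,"wx": 0,"wy": 0,"wz": 0}
  ]
}}

```text
time: 4.97
position: [0.5822, -0.2283, 0.0942]
ee_rot: [0.501, -0.499, -0.499, -0.5]
wrist_force: [0.9, -1.1, 0.1]
opening: 0.0857
```

Emit:
{"name": "apply_moves", "arguments": {
  "increments": [
    {"dx": 0,"dy": 0,"dz": 0,"wx": 0,"wy": 0,"wz": 0},
    {"dx": 0,"dy": 0,"dz": 0,"wx": 0,"wy": 0,"wz": 0},
    {"dx": 0,"dy": 0,"dz": 0,"wx": 0,"wy": 0,"wz": 0},
    {"dx": 0,"dy": 0,"dz": 0,"wx": 0,"wy": 0,"wz": 0},
    {"dx": 0,"dy": 0,"dz": 0,"wx": 0,"wy": 0,"wz": 0},
    {"dx": 0,"dy": 0,"dz": 0,"wx": 0,"wy": 0,"wz": 0},
    {"dx": 0,"dy": 0,"dz": 0,"wx": 0,"wy": 0,"wz": 0},
    {"dx": 0,"dy": 0,"dz": 0,"wx": 0,"wy": 0,"wz": 0}
  ],
  "claw": 0.02
}}

```text
time: 5.63
position: [0.5818, -0.2285, 0.0934]
ee_rot: [0.501, -0.5, -0.499, -0.5]
wrist_force: [0.2, -0.1, 4.9]
opening: 0.0285
```

Run:
```python
from h import *
w=read_camera("wrist"); 
st=read_state(); print(st["position"],st["ee_rot"],st["opening"],st["wrist_force"],st["time"])
a=w["color"][:,100:540]; s=read_camera("side")["color"][150:350,280:500]
cv2.imwrite("pics/w4.png",np.hstack([cv2.resize(a,(440,400)),cv2.resize(s,(360,400)) ]))
```

```text
[ 0.58179211 -0.22848249  0.09340184] [ 0.50082752 -0.49965094 -0.4994823  -0.50003816] 0.02869208397846895 [-0.69002324 -0.20251183  5.41138156] 5.6833
```

View pics/w4.png

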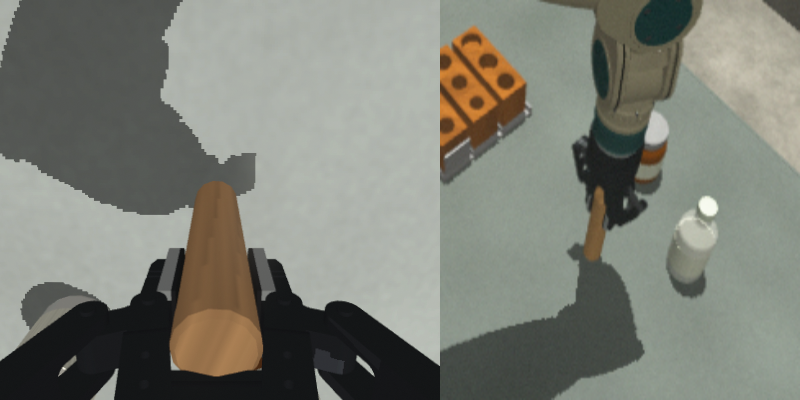

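Emit:
{"name": "apply_moves", "arguments": {
  "increments": [
    {"dx": 0,"dy": 0,"dz": 0.02,"wx": 0,"wy": 0,"wz": 0},
    {"dx": 0,"dy": 0,"dz": 0.05,"wx": 0,"wy": 0,"wz": 0},
    {"dx": 0,"dy": 0,"dz": 0.085,"wx": 0,"wy": 0,"wz": 0},
    {"dx": -0.005,"dy": 0.02,"dz": 0.115,"wx": 0,"wy": 0,"wz": 0},
    {"dx": -0.013,"dy": 0.055,"dz": 0.12,"wx": 0,"wy": 0,"wz": 0},
    {"dx": -0.022,"dy": 0.093,"dz": 0.12,"wx": 0,"wy": 0,"wz": 0},
    {"dx": -0.031,"dy": 0.132,"dz": 0.12,"wx": 0,"wy": 0,"wz": 0},
    {"dx": -0.041,"dy": 0.171,"dz": 0.12,"wx": 0,"wy": 0,"wz": 0}
  ]
}}

```text
time: 6.4
position: [0.539, -0.0556, 0.2118]
ee_rot: [-0.5, 0.5, 0.5, 0.5]
wrist_force: [-0.0, 0.7, -0.4]
opening: 0.0291
```

Emit:
{"name": "apply_moves", "arguments": {
  "increments": [
    {"dx": -0.009,"dy": 0.039,"dz": 0,"wx": 0,"wy": 0,"wz": 0},
    {"dx": -0.018,"dy": 0.078,"dz": 0,"wx": 0,"wy": 0,"wz": 0},
    {"dx": -0.027,"dy": 0.115,"dz": 0,"wx": 0,"wy": 0,"wz": 0},
    {"dx": -0.036,"dy": 0.15,"dz": 0,"wx": 0,"wy": 0,"wz": 0},
    {"dx": -0.045,"dy": 0.185,"dz": 0,"wx": 0,"wy": 0,"wz": 0},
    {"dx": -0.05,"dy": 0.205,"dz": 0,"wx": 0,"wy": 0,"wz": 0},
    {"dx": -0.052,"dy": 0.216,"dz": 0,"wx": 0,"wy": 0,"wz": 0},
    {"dx": -0.052,"dy": 0.216,"dz": 0,"wx": 0,"wy": 0,"wz": 0}
  ]
}}

```text
time: 7.07
position: [0.4869, 0.1606, 0.2116]
ee_rot: [-0.501, 0.499, 0.501, 0.499]
wrist_force: [-0.3, 0.1, -1.7]
opening: 0.0288
```

Run:
```python
from h import *
w=read_camera("wrist"); 
w=read_camera("wrist"); 
st=read_state(); p=st["position"]; print(p,st["ee_rot"],st["opening"],st["wrist_force"],st["time"],np.abs(st["qd"]).max())
im=w["color"].copy(); z0=p[2]-.0934
for z in (z0,z0+.15): cv2.polylines(im,[np.int32(proj(w,cyl(p[0],p[1],.015,z,z)))],True,(0,255,0),1)
for k in range(3): cv2.polylines(im,[np.int32(proj(w,cyl(.4882+.0006*k,.1595-.052*k,.016,.072,.072)))],True,(255,0,0),1)
cv2.imwrite("pics/w5.png",cv2.resize(im[140:400,140:500],None,fx=2.2,fy=2.2))
cv2.imwrite("pics/w5r.png",cv2.resize(w["color"][140:400,140:500],None,fx=2.2,fy=2.2))
```

```text
[0.48794532 0.15851008 0.2118149 ] [ 0.50033822 -0.50017441 -0.50014863 -0.49933813] 0.028638058914447553 [-0.32826346 -0.54822722 -1.12512432] 7.1667 0.02598649139943765
```

View pics/w5.png

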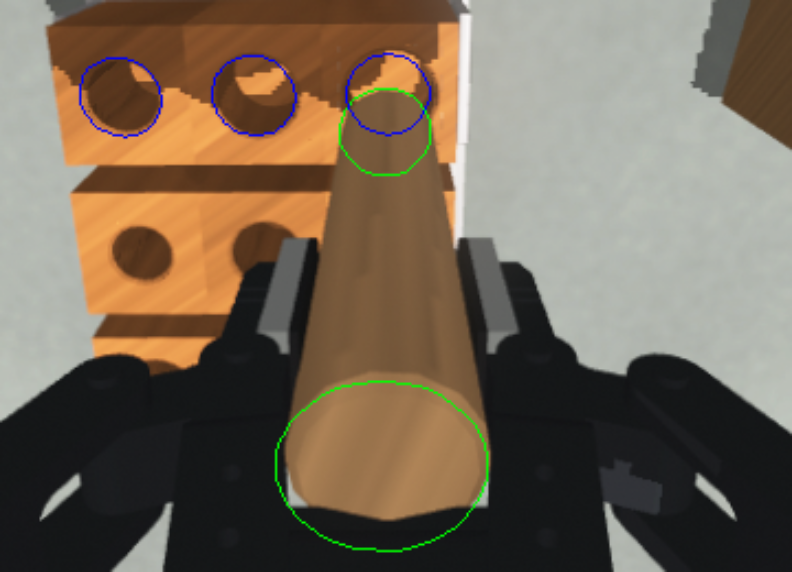

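View pics/w5r.png

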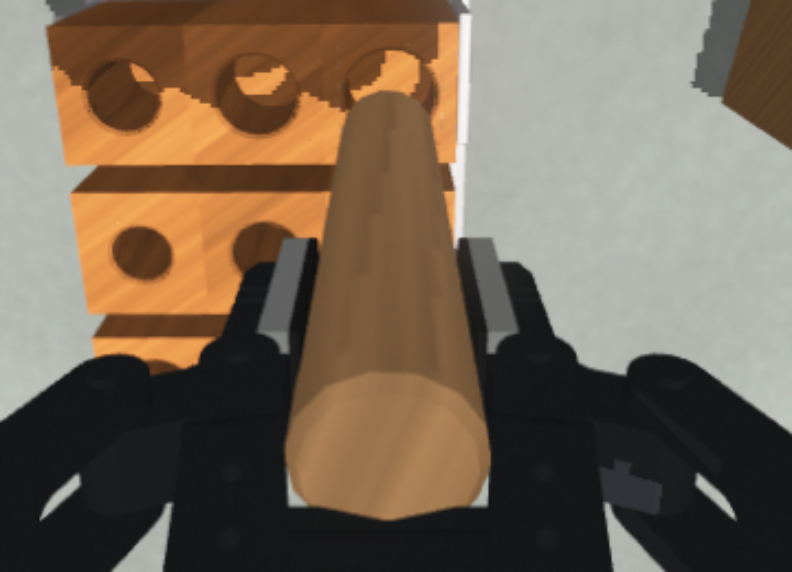

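Emit:
{"name": "apply_moves", "arguments": {
  "increments": [
    {"dx": 0,"dy": 0.001,"dz": -0.02,"wx": 0,"wy": 0,"wz": 0},
    {"dx": 0,"dy": 0.001,"dz": -0.038,"wx": 0,"wy": 0,"wz": 0},
    {"dx": 0,"dy": 0.001,"dz": -0.044,"wx": 0,"wy": 0,"wz": 0},
    {"dx": 0,"dy": 0.001,"dz": -0.047,"wx": 0,"wy": 0,"wz": 0},
    {"dx": 0,"dy": 0.001,"dz": -0.05,"wx": 0,"wy": 0,"wz": 0},
    {"dx": 0,"dy": 0.001,"dz": -0.052,"wx": 0,"wy": 0,"wz": 0}
  ]
}}

```text
time: 7.67
position: [0.4888, 0.1594, 0.1607]
ee_rot: [-0.5, 0.5, 0.5, 0.5]
wrist_force: [-0.3, -0.2, -1.1]
opening: 0.0286
```

Emit:
{"name": "apply_moves", "arguments": {
  "increments": [
    {"dx": 0,"dy": 0,"dz": -0.004,"wx": 0,"wy": 0,"wz": 0},
    {"dx": 0,"dy": 0,"dz": -0.007,"wx": 0,"wy": 0,"wz": 0},
    {"dx": 0,"dy": 0,"dz": -0.01,"wx": 0,"wy": 0,"wz": 0},
    {"dx": 0,"dy": 0,"dz": -0.012,"wx": 0,"wy": 0,"wz": 0},
    {"dx": 0,"dy": 0,"dz": -0.012,"wx": 0,"wy": 0,"wz": 0}
  ]
}}

```text
time: 8.08
position: [0.4877, 0.16, 0.1479]
ee_rot: [-0.5, 0.5, 0.5, 0.5]
wrist_force: [0.4, 0.5, -1.2]
opening: 0.029
```

Emit:
{"name": "apply_moves", "arguments": {
  "increments": [
    {"dx": 0,"dy": 0,"dz": -0.003,"wx": 0,"wy": 0,"wz": 0},
    {"dx": 0,"dy": 0,"dz": -0.006,"wx": 0,"wy": 0,"wz": 0},
    {"dx": 0,"dy": 0,"dz": -0.009,"wx": 0,"wy": 0,"wz": 0},
    {"dx": 0,"dy": 0,"dz": -0.011,"wx": 0,"wy": 0,"wz": 0},
    {"dx": 0,"dy": 0,"dz": -0.0125,"wx": 0,"wy": 0,"wz": 0},
    {"dx": 0,"dy": 0,"dz": -0.0125,"wx": 0,"wy": 0,"wz": 0}
  ]
}}

```text
time: 8.58
position: [0.4883, 0.16, 0.1374]
ee_rot: [0.5, -0.5, -0.5, -0.5]
wrist_force: [-2.7, -1.1, 9.5]
opening: 0.0284
```

Emit:
{"name": "apply_moves", "arguments": {
  "increments": [
    {"dx": 0,"dy": 0,"dz": 0.015,"wx": 0,"wy": 0,"wz": 0},
    {"dx": 0,"dy": 0,"dz": 0.035,"wx": 0,"wy": 0,"wz": 0},
    {"dx": 0,"dy": 0,"dz": 0.046,"wx": 0,"wy": 0,"wz": 0},
    {"dx": 0,"dy": 0,"dz": 0.046,"wx": 0,"wy": 0,"wz": 0},
    {"dx": 0,"dy": -0.02,"dz": 0.046,"wx": 0,"wy": 0,"wz": 0},
    {"dx": 0,"dy": -0.04,"dz": 0.046,"wx": 0,"wy": 0,"wz": 0},
    {"dx": 0.0006,"dy": -0.052,"dz": 0.046,"wx": 0,"wy": 0,"wz": 0},
    {"dx": 0.0006,"dy": -0.052,"dz": 0.046,"wx": 0,"wy": 0,"wz": 0}
  ]
}}

```text
time: 9.25
position: [0.4882, 0.1062, 0.1809]
ee_rot: [-0.499, 0.501, 0.5, 0.5]
wrist_force: [0.1, 0.5, -1.0]
opening: 0.0292
```

Run:
```python
from h import *
w=read_camera("wrist"); 
w=read_camera("wrist"); 
st=read_state(); p=st["position"]; print(p,st["ee_rot"],st["opening"],st["wrist_force"],st["time"],np.abs(st["qd"]).max())
im=w["color"].copy(); z0=p[2]-.0934
for z in (z0,): cv2.polylines(im,[np.int32(proj(w,cyl(p[0],p[1],.015,z,z)))],True,(0,255,0),1)
for k in range(3): cv2.polylines(im,[np.int32(proj(w,cyl(.4878+.0006*k,.1605-.052*k,.01775-.00175*k,.072,.072)))],True,(255,0,0),1)
cv2.imwrite("pics/w6.png",cv2.resize(im[120:270,220:420],None,fx=4,fy=4))
```

```text
[0.48837531 0.10783751 0.18118985] [-0.49948338  0.50018425  0.50025058  0.50008142] 0.02843691933586978 [-0.40068015  0.82084229 -1.01365057] 9.35 0.01711822564952365
```

View pics/w6.png

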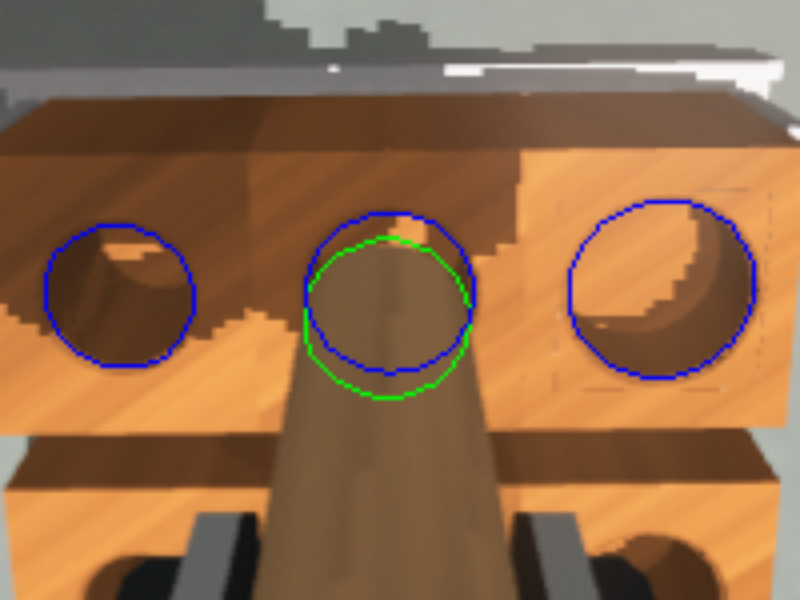

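Emit:
{"name": "apply_moves", "arguments": {
  "increments": [
    {"dx": 0,"dy": 0.0005,"dz": -0.008,"wx": 0,"wy": 0,"wz": 0},
    {"dx": 0,"dy": 0.0005,"dz": -0.013,"wx": 0,"wy": 0,"wz": 0},
    {"dx": 0,"dy": 0.0005,"dz": -0.016,"wx": 0,"wy": 0,"wz": 0},
    {"dx": 0,"dy": 0.0005,"dz": -0.018,"wx": 0,"wy": 0,"wz": 0},
    {"dx": 0,"dy": 0.0005,"dz": -0.02,"wx": 0,"wy": 0,"wz": 0},
    {"dx": 0,"dy": 0.0005,"dz": -0.022,"wx": 0,"wy": 0,"wz": 0},
    {"dx": 0,"dy": 0.0005,"dz": -0.022,"wx": 0,"wy": 0,"wz": 0}
  ]
}}

```text
time: 9.93
position: [0.4884, 0.1086, 0.1594]
ee_rot: [-0.5, 0.5, 0.5, 0.5]
wrist_force: [-0.3, -0.2, -1.4]
opening: 0.0289
```

Emit:
{"name": "apply_moves", "arguments": {
  "increments": [
    {"dx": 0,"dy": 0,"dz": -0.003,"wx": 0,"wy": 0,"wz": 0},
    {"dx": 0,"dy": 0,"dz": -0.006,"wx": 0,"wy": 0,"wz": 0},
    {"dx": 0,"dy": 0,"dz": -0.009,"wx": 0,"wy": 0,"wz": 0},
    {"dx": 0,"dy": 0,"dz": -0.012,"wx": 0,"wy": 0,"wz": 0},
    {"dx": 0,"dy": 0,"dz": -0.015,"wx": 0,"wy": 0,"wz": 0},
    {"dx": 0,"dy": 0,"dz": -0.018,"wx": 0,"wy": 0,"wz": 0}
  ]
}}

```text
time: 10.43
position: [0.4885, 0.1085, 0.1414]
ee_rot: [-0.5, 0.5, 0.5, 0.5]
wrist_force: [-0.5, 0.9, -0.3]
opening: 0.0284
```

Emit:
{"name": "apply_moves", "arguments": {
  "increments": [
    {"dx": 0,"dy": 0,"dz": -0.003,"wx": 0,"wy": 0,"wz": 0},
    {"dx": 0,"dy": 0,"dz": -0.006,"wx": 0,"wy": 0,"wz": 0},
    {"dx": 0,"dy": 0,"dz": -0.009,"wx": 0,"wy": 0,"wz": 0},
    {"dx": 0,"dy": 0,"dz": -0.012,"wx": 0,"wy": 0,"wz": 0},
    {"dx": 0,"dy": 0,"dz": -0.015,"wx": 0,"wy": 0,"wz": 0},
    {"dx": 0,"dy": 0,"dz": -0.0185,"wx": 0,"wy": 0,"wz": 0},
    {"dx": 0,"dy": 0,"dz": -0.0185,"wx": 0,"wy": 0,"wz": 0}
  ]
}}

```text
time: 11.02
position: [0.4895, 0.1086, 0.1244]
ee_rot: [0.501, -0.499, -0.5, -0.5]
wrist_force: [-1.2, -1.1, 5.0]
opening: 0.0286
```

Emit:
{"name": "apply_moves", "arguments": {
  "increments": [
    {"dx": 0,"dy": 0,"dz": 0.01,"wx": 0,"wy": 0,"wz": 0},
    {"dx": 0,"dy": 0,"dz": 0.025,"wx": 0,"wy": 0,"wz": 0},
    {"dx": 0,"dy": 0,"dz": 0.045,"wx": 0,"wy": 0,"wz": 0},
    {"dx": 0,"dy": 0,"dz": 0.058,"wx": 0,"wy": 0,"wz": 0},
    {"dx": 0,"dy": 0,"dz": 0.058,"wx": 0,"wy": 0,"wz": 0},
    {"dx": 0,"dy": -0.02,"dz": 0.058,"wx": 0,"wy": 0,"wz": 0},
    {"dx": 0,"dy": -0.04,"dz": 0.058,"wx": 0,"wy": 0,"wz": 0},
    {"dx": 0.0006,"dy": -0.052,"dz": 0.058,"wx": 0,"wy": 0,"wz": 0}
  ]
}}

```text
time: 11.68
position: [0.4886, 0.0554, 0.1807]
ee_rot: [-0.5, 0.5, 0.5, 0.499]
wrist_force: [0.3, 0.2, -1.6]
opening: 0.0285
```

Emit:
{"name": "apply_moves", "arguments": {
  "increments": [
    {"dx": 0,"dy": 0,"dz": 0,"wx": 0,"wy": 0,"wz": 0},
    {"dx": 0,"dy": 0,"dz": -0.008,"wx": 0,"wy": 0,"wz": 0},
    {"dx": 0,"dy": 0,"dz": -0.012,"wx": 0,"wy": 0,"wz": 0},
    {"dx": 0,"dy": 0,"dz": -0.014,"wx": 0,"wy": 0,"wz": 0},
    {"dx": 0,"dy": 0,"dz": -0.016,"wx": 0,"wy": 0,"wz": 0},
    {"dx": 0,"dy": 0,"dz": -0.0175,"wx": 0,"wy": 0,"wz": 0},
    {"dx": 0,"dy": 0,"dz": -0.0185,"wx": 0,"wy": 0,"wz": 0},
    {"dx": 0,"dy": 0,"dz": -0.0185,"wx": 0,"wy": 0,"wz": 0}
  ]
}}

```text
time: 12.35
position: [0.4894, 0.0565, 0.1635]
ee_rot: [0.501, -0.5, -0.5, -0.499]
wrist_force: [-1.8, -1.9, 4.9]
opening: 0.0287
```

Emit:
{"name": "apply_moves", "arguments": {
  "increments": [
    {"dx": 0,"dy": 0,"dz": -0.001,"wx": 0,"wy": 0,"wz": 0},
    {"dx": 0,"dy": 0,"dz": -0.002,"wx": 0,"wy": 0,"wz": 0},
    {"dx": 0,"dy": 0,"dz": -0.002,"wx": 0,"wy": 0,"wz": 0}
  ]
}}

```text
time: 12.6
position: [0.4899, 0.0564, 0.1632]
ee_rot: [0.501, -0.5, -0.5, -0.5]
wrist_force: [-4.6, -1.9, 13.0]
opening: 0.0287
```

Run:
```python
from h import *
w=read_camera("wrist"); s=read_camera("side")
st=read_state(); p=st["position"]; print(p,st["wrist_force"],st["time"])
cv2.imwrite("pics/w7.png",np.hstack([cv2.resize(w["color"][120:270,220:420],(400,300)),cv2.resize(s["color"][130:250,220:380],(400,300))]))
```

```text
[0.4898911  0.05642793 0.16319176] [-3.51209664 -1.01191308 12.91117647] 12.7
```

View pics/w7.png

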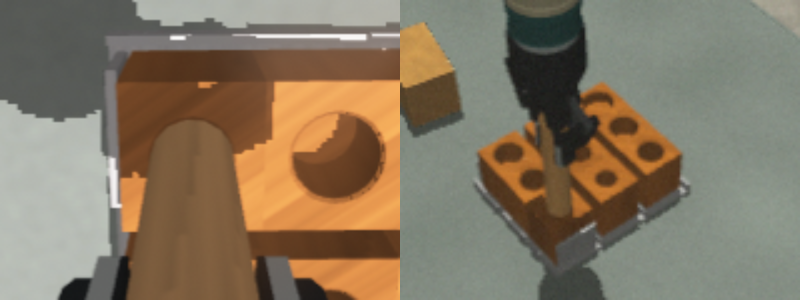

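Emit:
{"name": "apply_moves", "arguments": {
  "increments": [
    {"dx": 0,"dy": 0,"dz": 0.008,"wx": 0,"wy": 0,"wz": 0},
    {"dx": 0,"dy": 0,"dz": 0.0205,"wx": 0,"wy": 0,"wz": 0},
    {"dx": 0,"dy": 0,"dz": 0.0205,"wx": 0,"wy": 0,"wz": 0},
    {"dx": 0,"dy": 0.02,"dz": 0.0205,"wx": 0,"wy": 0,"wz": 0},
    {"dx": 0,"dy": 0.04,"dz": 0.0205,"wx": 0,"wy": 0,"wz": 0},
    {"dx": -0.0006,"dy": 0.052,"dz": 0.0205,"wx": 0,"wy": 0,"wz": 0},
    {"dx": -0.0006,"dy": 0.052,"dz": 0.0205,"wx": 0,"wy": 0,"wz": 0},
    {"dx": -0.0006,"dy": 0.052,"dz": 0.0205,"wx": 0,"wy": 0,"wz": 0}
  ]
}}

```text
time: 13.37
position: [0.4883, 0.1089, 0.1807]
ee_rot: [-0.501, 0.5, 0.501, 0.499]
wrist_force: [0.1, -0.4, -1.7]
opening: 0.0287
```

Emit:
{"name": "apply_moves", "arguments": {
  "increments": [
    {"dx": 0,"dy": 0,"dz": -0.006,"wx": 0,"wy": 0,"wz": 0},
    {"dx": 0,"dy": 0,"dz": -0.012,"wx": 0,"wy": 0,"wz": 0},
    {"dx": 0,"dy": 0,"dz": -0.015,"wx": 0,"wy": 0,"wz": 0},
    {"dx": 0,"dy": 0,"dz": -0.017,"wx": 0,"wy": 0,"wz": 0},
    {"dx": 0,"dy": 0,"dz": -0.019,"wx": 0,"wy": 0,"wz": 0},
    {"dx": 0,"dy": 0,"dz": -0.021,"wx": 0,"wy": 0,"wz": 0},
    {"dx": 0,"dy": 0,"dz": -0.023,"wx": 0,"wy": 0,"wz": 0}
  ]
}}

```text
time: 13.95
position: [0.4888, 0.1083, 0.1582]
ee_rot: [0.5, -0.5, -0.5, -0.5]
wrist_force: [0.4, 0.2, -1.6]
opening: 0.0287
```

Free again. Cmd z ≈ .1583; down to ≈ .125.

Emit:
{"name": "apply_moves", "arguments": {
  "increments": [
    {"dx": 0,"dy": 0,"dz": -0.004,"wx": 0,"wy": 0,"wz": 0},
    {"dx": 0,"dy": 0,"dz": -0.008,"wx": 0,"wy": 0,"wz": 0},
    {"dx": 0,"dy": 0,"dz": -0.012,"wx": 0,"wy": 0,"wz": 0},
    {"dx": 0,"dy": 0,"dz": -0.016,"wx": 0,"wy": 0,"wz": 0},
    {"dx": 0,"dy": 0,"dz": -0.02,"wx": 0,"wy": 0,"wz": 0},
    {"dx": 0,"dy": 0,"dz": -0.024,"wx": 0,"wy": 0,"wz": 0},
    {"dx": 0,"dy": 0,"dz": -0.028,"wx": 0,"wy": 0,"wz": 0},
    {"dx": 0,"dy": 0,"dz": -0.031,"wx": 0,"wy": 0,"wz": 0}
  ]
}}

```text
time: 14.62
position: [0.4884, 0.1085, 0.1267]
ee_rot: [-0.5, 0.5, 0.5, 0.5]
wrist_force: [-0.4, -0.8, -1.2]
opening: 0.0286
```

Emit:
{"name": "apply_moves", "arguments": {
  "increments": [
    {"dx": 0,"dy": 0,"dz": -0.0015,"wx": 0,"wy": 0,"wz": 0},
    {"dx": 0,"dy": 0,"dz": -0.0028,"wx": 0,"wy": 0,"wz": 0},
    {"dx": 0,"dy": 0,"dz": -0.0035,"wx": 0,"wy": 0,"wz": 0},
    {"dx": 0,"dy": 0,"dz": -0.0035,"wx": 0,"wy": 0,"wz": 0}
  ]
}}

```text
time: 14.95
position: [0.4888, 0.1085, 0.1244]
ee_rot: [0.5, -0.5, -0.5, -0.5]
wrist_force: [-1.2, 0.1, 2.4]
opening: 0.0288
```

Emit:
{"name": "apply_moves", "arguments": {
  "increments": [
    {"dx": 0,"dy": 0,"dz": 0,"wx": 0,"wy": 0,"wz": 0},
    {"dx": 0,"dy": 0,"dz": 0,"wx": 0,"wy": 0,"wz": 0},
    {"dx": 0,"dy": 0,"dz": 0,"wx": 0,"wy": 0,"wz": 0},
    {"dx": 0,"dy": 0,"dz": 0,"wx": 0,"wy": 0,"wz": 0},
    {"dx": 0,"dy": 0,"dz": 0,"wx": 0,"wy": 0,"wz": 0},
    {"dx": 0,"dy": 0,"dz": 0,"wx": 0,"wy": 0,"wz": 0}
  ],
  "claw": 0.075
}}

```text
time: 15.45
position: [0.4886, 0.1085, 0.1238]
ee_rot: [0.5, -0.5, -0.5, -0.5]
wrist_force: [0.9, -0.6, 0.7]
opening: 0.0749
```

Emit:
{"name": "apply_moves", "arguments": {
  "increments": [
    {"dx": 0,"dy": 0,"dz": 0.01,"wx": 0,"wy": 0,"wz": 0},
    {"dx": 0,"dy": 0,"dz": 0.03,"wx": 0,"wy": 0,"wz": 0},
    {"dx": 0,"dy": 0,"dz": 0.06,"wx": 0,"wy": 0,"wz": 0},
    {"dx": 0,"dy": 0,"dz": 0.09,"wx": 0,"wy": 0,"wz": 0},
    {"dx": 0,"dy": 0,"dz": 0.12,"wx": 0,"wy": 0,"wz": 0},
    {"dx": 0,"dy": 0,"dz": 0.14,"wx": 0,"wy": 0,"wz": 0},
    {"dx": 0,"dy": 0,"dz": 0.14,"wx": 0,"wy": 0,"wz": 0},
    {"dx": 0,"dy": 0,"dz": 0.14,"wx": 0,"wy": 0,"wz": 0}
  ]
}}

```text
time: 16.12
position: [0.4898, 0.1086, 0.2661]
ee_rot: [0.501, -0.499, -0.499, -0.501]
wrist_force: [-0.0, 0.1, -0.2]
opening: 0.0749
```

Run:
```python
from h import *
w=read_camera("wrist"); s=read_camera("side")
st=read_state(); p=st["position"]; print(p,st["wrist_force"],st["opening"],st["time"])
im=w["color"].copy(); i2=s["color"].copy()
for r,i in ((w,im),(s,i2)):
    cv2.polylines(i,[np.int32(proj(r,cyl(.4884,.1085,.015,.181,.181)))],True,(0,255,0),1)
cv2.imwrite("pics/w8.png",np.hstack([cv2.resize(im,(480,300)),cv2.resize(i2[110:250,200:340],(300,300))]))
sc=read_camera("scene"); cv2.imwrite("pics/s8.png",sc["color"])
```

```text
[0.48799949 0.10842441 0.26324877] [-0.06128894 -0.27026824 -0.31898328] 0.07526094978439958 16.2167
```

View pics/w8.png

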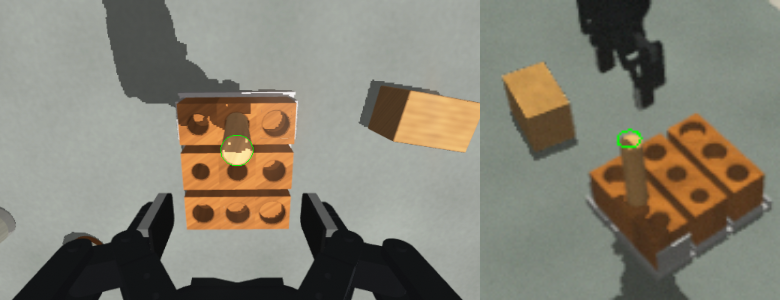

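View pics/s8.png

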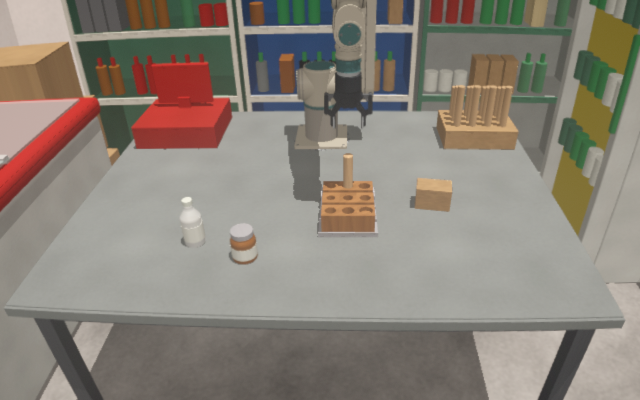

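The rod stands in the front block's middle hole. Its top matches the ring drawn at 181 mm in both views (about (237,150) in the wrist picture, (629,140) in the side picture). In the scene picture the bottle, jar and carton are where they were at the start.

```bash
python3 -c "
from bench import *
print(hand_in())"
```

```text
the job is handed in; nothing more can be done
None
```

The offcut fits the 32 mm hole. I left it standing in the middle hole of the front block, sunk to the bottom and let go, and handed the job in at about 16 s of the 54 s allowed.

| Hole tried, in order | Result | Size |
|---|---|---|
| Widest | Went in and stopped at 28 mm deep | 35.5 mm |
| Middle | Went in and stopped at 41 mm deep | 32 mm |
| Narrowest | Blocked about 2 mm in, at the bevel, with 13 N pressed on it | 28.5 mm |
| Middle again | Reached the bottom at the same height as before | 32 mm |

- **Final checks:** After release, the rod's top matched the expected 181 mm height in both the wrist and side pictures. The gripper was open and about 60 mm clear above the rod, with the wrist force near zero. The bottle, jar and carton looked unmoved in the scene picture.
- **Disagreement:** My first estimate of the rod's position, from the network outlines in the scene and side cameras, was about 7 mm off. I remeasured it by hand and checked it in the wrist picture before gripping.

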